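# Spring the kitchen-roll spindle back between its end cups

### The job

Put the loose spindle back into the kitchen-roll holder: set its sprung pin in one end cup, press the spindle towards that cup to take up the spring, bring the other end into line and let it spring out into the opposite cup, so that both tips are fully home in the cups; either way round will do. Work gently: never drive the spring hard onto its stop or push the spindle into the holder with more than about 24 N. Leave everything else on the counter where it is.

Things in the scene. Friction and masses are not known exactly. Their poses are not given: they have to be found in the camera images.
- spindle_mid (a point): centre of the loose spindle of the kitchen-roll holder, in the middle of its light wood bar (26 x 26 mm square, 172 mm long), which lies flat on the counter. A steel pin 16 mm thick with a domed tip stands out 36 mm from each end: 244 mm from tip to tip, spring at rest. x axis along the spindle towards the sprung pin, z up. About 0.17 kg (varies by a third)
- pin_tip (a point): very tip of the sprung pin: the end where a bare steel pin comes straight out of the square bar. Pushed, it slides up to 19 mm into the bar, to a hard stop; the spring pushes back with 3 N at first, rising by 0.7 N per mm to 16.3 N at the stop. x axis points out of the spindle
- stub_tip (a point): very tip of the fixed pin at the spindle's other end, told by the round wooden collar (23 mm across, 9 mm long) between bar and pin. It does not give; x axis points along the spindle towards the sprung pin
- plunger (a joint): how far the sprung pin is pushed into the bar, in m: 0 out (as it lies), 0.019 on its stop
- holder: roll holder's dark wood base, 110 x 330 x 12 mm, fixed; origin: centre of underside, y along its length, z up. A steel yoke clamped on it (stays put) has two uprights, 50 mm wide, 12 mm thick, tops 130 mm above the counter, inner faces 248 mm apart, with a cup on each inner face. Where along y it was clamped is not measured: its middle is up to 15 mm either way from the base's middle
- axle_mid (a point): point 105 mm above the counter over the base's middle, on the line (its y axis, level) through both cups; where along it they stand must be felt or seen (see holder). Cups: 32 mm across outside, bore 22 mm across, 10 mm deep; rims 220 mm apart, floors 240 mm. The spindle goes in with its spring pressed in 14 mm or a little more, and when home keeps 4 mm pressed in
- bowl: stainless mixing bowl, 200 mm across, 75 mm high, loose; origin at the centre of its underside. Leave alone
- spatula: pale green silicone spatula 270 mm long, lying on the counter; origin at its underside, its x axis along its length. Leave alone
- mill: turned dark wood pepper mill, 54 mm across, 158 mm high, standing loose; origin at the centre of its underside. Leave alone
- ramekin: small white ramekin, 80 mm across, 42 mm high, loose; origin at the centre of its underside. Leave alone
- timer: white box-shaped mechanical timer 70 x 85 x 50 mm with a round dial and a small toggle switch on top, loose; origin at the centre of its underside. Leave alone
- spindle: the spindle as a whole (see spindle_mid); origin at the centre of the bar's underside, 13 mm below spindle_mid, same axes
Mind the look-alikes: they are no part of the job. Several things look just like the spindle: the one meant starts nearest to the robot's base.

How it is judged (in metres and radians):
On the way, in this order (a step that is already met when the one before it is completed fails the run):
1. the spindle is lifted clear of the counter (height (world z) of spindle_mid above 0.06 m), for 0.2 s.
2. the sprung pin is pressed in by 10 mm or more with its tip on the line of the cups (value of joint plunger above 0.01 m and x of pin_tip in the frame of axle_mid between -0.01 and 0.01 m and z of pin_tip in the frame of axle_mid between -0.01 and 0.01 m), for 0.1 s.
At the end, for the whole second after the job is handed in: The spindle hangs between the two cups, either way round: both of its tips are within 6 mm sideways and in height of the line of the cups, the sprung pin is still pressed in by 2 to 6 mm (4 mm when both tips stand on the cup floors), and it is at rest and let go (x of pin_tip in the frame of axle_mid between -0.006 and 0.006 m and z of pin_tip in the frame of axle_mid between -0.006 and 0.006 m and x of stub_tip in the frame of axle_mid between -0.006 and 0.006 m and z of stub_tip in the frame of axle_mid between -0.006 and 0.006 m and value of joint plunger between 0.002 and 0.006 m and linear speed of spindle below 0.02 m/s and angular speed of spindle below 0.2 rad/s); the robot touches nothing.
It fails at once if the spindle is pushed against the holder with more than 24 N (contact force between spindle and holder above 24 N).
It fails at once if one of the other things on the counter (bowl, spatula, mill, ramekin, timer) is moved by more than 25 mm (distance of any of bowl, spatula, mill, ramekin, timer from where it was at the start of the episode above 0.025 m).
It also fails if it takes over 64 s, if anything falls off the work surface, if the arm or the gripper's body presses on something with over 40 N, if the wrist force passes 120 N, or if a joint passes its speed limit or range.

### The arm

A 6-joint arm with a two-finger parallel gripper is mounted at the origin on the work surface. World frame = base frame: x ahead of the robot, y to its left, z up, the work surface at z = 0. Lengths are in m, angles in degrees, forces in N, time in s.
With the tool pointing down it reaches from about 0.4 to 0.825 m from the base axis. Payload 7 kg.
Tool frame: the origin (TCP) lies midway between the tips of the shut fingers; the grasp point (between the pads) lies 19 mm behind it; z points along the fingers, y is the line along which they close (so a half turn about z gives the same grasp; the last joint's range is limited). The gripper opens to 88 mm and grips with 3 to 60 N. Pads are 19 mm wide; open, the fingers measure 130 mm over their backs; the gripper's body (78 mm by 193 mm) begins 47 mm behind the grasp point.
Start: joints at [87.038, 20.546, 0.682, 0, -70.136, -16.507], TCP at [0.225, 0.636, 0.227] pointing down, gripper open.
Joint ranges: [-176.03, 176.03], [-82.01, 121.73], [-58.28, 71.71], [-173.87, 95.51], [-174.79, -0.11], [-173.66, 173.66]. Speed limits (degrees/s): [136.94, 136.94, 172.46, 180, 180, 180].

### API

Orientations are given as [roll, pitch, yaw] about the fixed x, y, z axes, in that order (R = Rz(yaw) Ry(pitch) Rx(roll)).
In Python, from plant import ctrl gives the robot as it stands.
- The arm moves only by the tool step_arm, never from a script. Its argument "rows" is a list of rows, each a list of 3 entries, a list of its own where there are three numbers: the closure, from 0 (fully open) to 1 (shut), then the shift along the world's x, y, z in mm, then the turn, a rotation vector about the world's x, y, z in rad. A call has exactly 5 rows; each row is the pose to reach, as a shift and turn from the pose commanded when the call began; what a row does not reach only later rows make up. A row lasts 1/12 s, in which the tool goes at most 41.7 mm and 7.16 degrees, less where a joint would pass 70% of its speed; a pose out of reach is approached as far as the arm can. A call with a gripper value outside its range is refused whole. The fingers move at their own pace and stop on an object; the grip force is fixed at half the most. Time passes only in rows, so rows that repeat a pose let the fingers close, or fill a call up. It gives the time, the measured TCP pose, the force, the opening and the grip force at its end, in the units of the state.
- ctrl.get_obs(): the state, without advancing time (a new reading comes with each control period).
- ctrl.snapshot(name): name is "scene" or "side" or "wrist"; returns the picture (400x640x3 uint8, red, green, blue); there is no depth.
- ctrl.camera_model(name): a dict with "intrinsics" (3x3 intrinsics, pixels), "distortion" ([k1, k2, p1, p2, k3] as OpenCV has them; the pictures are not rectified), "R" (3x3) and "t" (3): a world point X has camera coordinates R X + t. Camera axes: x right, y down, z forward; pixel columns grow to the right and rows downward; lengths in m; the calibration is good to about 2 mm. A picture is of the moment at which its call begins: read the wrist's pose just before it. camera_model takes no time and is no camera call; for the wrist camera it gives the pose at the moment of the call.
- ctrl.close_job(): hands the job in; it is judged then, once.
The state is a dict: "clock": time; "joint_pos": joint angles; "qvel": joint speeds; "tau": joint torques, N m; "tool_pos": TCP position; "orientation": TCP orientation; "force": force on the tool from outside, world axes, zero at the start; "moment": the same for the moment, N m; "opening": finger opening in m; "gripper_force": force on a finger pad.
Only numpy, scipy, OpenCV 4.12 (cv2) and the standard library are available. Lean on these libraries where they do the work, as an engineer would, in place of code of your own. Each camera call takes 0.05 s, during which the arm holds its last target. There are 200 camera calls.

## Working session

There is one attempt and no reset: what is moved stays moved. The work goes in short steps, Python scripts to look and compute and a tool call to move; the robot and the scene stay as the last step left them, time stands still between calls to the robot, and variables do not carry over. Pictures are saved under pics/ and viewed, at most 10 in all, crops included, and the job is handed in when it is done.

Besides the shell and the picture viewer there is one more tool, called by a JSON object that holds its "fn" and its "kwargs", one argument or row to a line. step_arm: Moves the arm, as the interface text tells. Its arguments: {"type":"object","properties":{"rows":{"type":"array"}},"required":["rows"]}

```bash
mkdir -p pics; ls; python3 - <<'E'
from plant import ctrl
import cv2
for n in ("scene","side"):
    cv2.imwrite(f"pics/{n}0.png",ctrl.snapshot(n)[:,:,::-1])
    m=ctrl.camera_model(n);print(n,m["R"],m["t"],m["intrinsics"],m["distortion"])
print(ctrl.get_obs())
E
```

```text
pics
scene [[ 0.84152814  0.54012159  0.00995246]
 [ 0.45287094 -0.69530515 -0.55808481]
 [-0.29451366  0.47415125 -0.82972423]] [-0.44108958 -0.25135534  1.98325691] [[416.01842557   0.         324.58426199]
 [  0.         416.01842557 196.33488385]
 [  0.           0.           1.        ]] [-0.0889814  0.         0.         0.         0.       ]
side [[ 0.95394974 -0.29962357  0.01433904]
 [-0.17787778 -0.60352874 -0.77724678]
 [ 0.24153548  0.73890377 -0.62903246]] [-0.53184565  0.14612283  1.64166908] [[431.93327781   0.         314.75598497]
 [  0.         431.93327781 202.81414938]
 [  0.           0.           1.        ]] [-0.06786921  0.          0.          0.          0.        ]
{'clock': 0.1, 'joint_pos': array([ 8.70376694e+01,  2.05879551e+01,  6.38638012e-01, -1.61121126e-02,
       -7.01362745e+01, -1.65061126e+01]), 'qvel': array([ 0.00695924,  0.00812732,  0.06873349,  0.0765102 ,  0.03301433,
       -0.1237102 ]), 'tau': array([-6.71007692e-04, -5.84166527e+01,  2.93750560e+01,  7.01538071e+00,
        1.01177866e-02, -5.57557746e-05]), 'tool_pos': array([0.22486739, 0.63597683, 0.22571152]), 'orientation': array([ 1.79913632e+02, -9.79713801e-03, -1.94739218e+01]), 'force': array([-0.56306197, -0.60699104,  0.10044453]), 'moment': array([ 0.0283495 ,  0.01704053, -0.01320491]), 'gripper_force': 0.0, 'opening': 0.08762261652915981}
```

View pics/scene0.png

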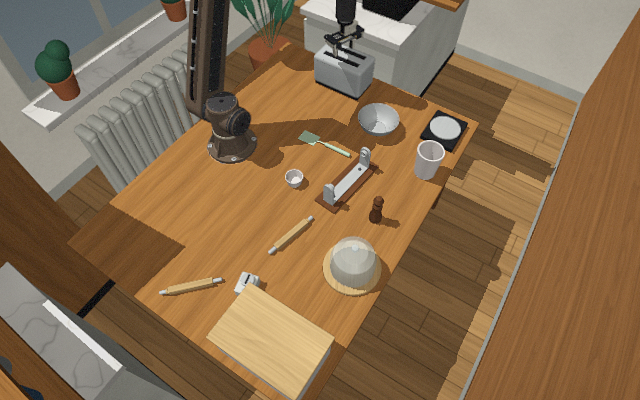

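View pics/side0.png

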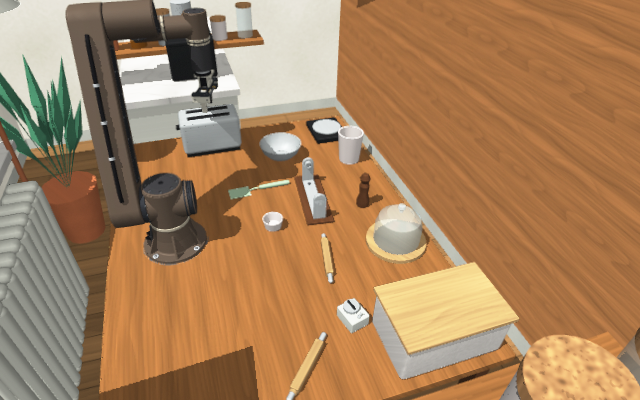

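The candidates for the spindle are A at scene (291,235) / side (327,257), and B at scene (191,287) / side (308,366). The base is at scene (231,145). The holder is at scene (347,183). I'll work out the distances and take a close crop of both spindles.

```bash
cat > h.py <<'E'
import numpy as np, cv2
from plant import ctrl
def ray(m,px):
    u=cv2.undistortPoints(np.array([[px]],float),np.array(m["intrinsics"]),np.array(m["distortion"]))[0,0]
    R=np.array(m["R"]);t=np.array(m["t"]); return -R.T@t, R.T@np.array([u[0],u[1],1])
def onz(m,px,z):
    c,d=ray(m,px); return c+d*(z-c[2])/d[2]
def tri(ms,pxs):
    A=np.zeros((3,3));b=np.zeros(3)
    for m,p in zip(ms,pxs):
        c,d=ray(m,p);d=d/np.linalg.norm(d);P=np.eye(3)-np.outer(d,d);A+=P;b+=P@c
    return np.linalg.solve(A,b)
def proj(m,X):
    return cv2.projectPoints(np.array(X,float).reshape(-1,1,3),cv2.Rodrigues(np.array(m["R"]))[0],np.array(m["t"]),np.array(m["intrinsics"]),np.array(m["distortion"]))[0][:,0]
E
python3 - <<'E'
from h import *
np.set_printoptions(precision=4,suppress=True)
s=ctrl.camera_model("scene");d=ctrl.camera_model("side")
for n,p in dict(A1=(271,251),A2=(312,218),B1=(162,292),B2=(222,280)).items(): print(n,onz(s,p,.013))
for n,p in dict(A1=(324,236),A2=(331,280),B1=(324,336),B2=(291,398)).items(): print(n,onz(d,p,.013))
a=cv2.imread("pics/scene0.png");b=cv2.imread("pics/side0.png")
f=lambda i,x,y,w,h,k:cv2.resize(i[y:y+h,x:x+w],None,fx=k,fy=k,interpolation=cv2.INTER_CUBIC)
o=np.zeros((600,800,3),np.uint8)
o[:300,:400]=f(a,255,200,80,60,5); o[:300,400:]=f(a,150,260,80,60,5)
o[300:,:400]=f(a,305,140,80,60,5); o[300:,400:]=f(b,275,155,80,60,5)
c=f(b,290,225,80,60,5)
cv2.imwrite("pics/c1.png",o)
E
```

```text
A1 [ 0.5007 -0.3595  0.013 ]
A2 [ 0.5528 -0.1424  0.013 ]
B1 [ 0.2566 -0.7279  0.013 ]
B2 [ 0.4169 -0.5625  0.013 ]
A1 [ 0.5483 -0.1473  0.013 ]
A2 [ 0.5019 -0.3636  0.013 ]
B1 [ 0.4081 -0.5693  0.013 ]
B2 [ 0.2603 -0.7302  0.013 ]
```

View pics/c1.png

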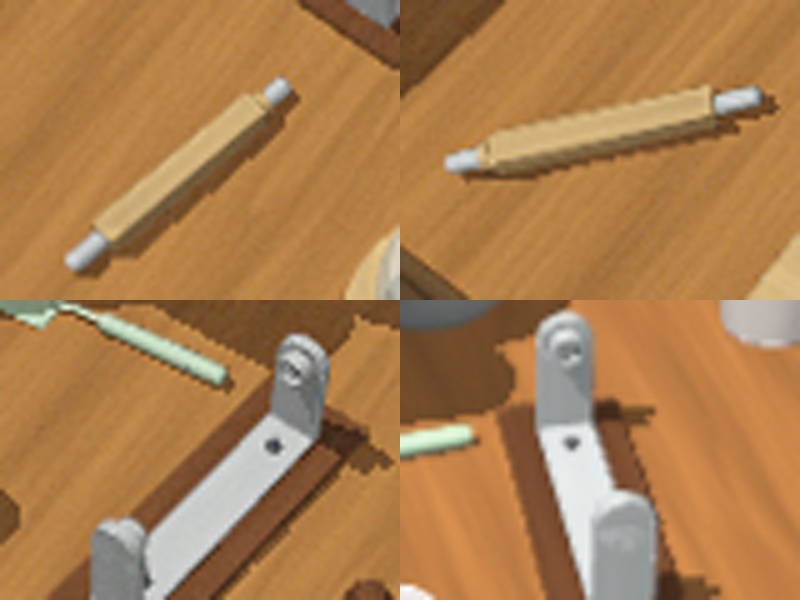

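Picked A: it is 0.58 m from the base, B is 0.73 m. In the top-left crop, A's bare (sprung) pin is at the lower-left end, scene (271,251), facing −y. Its collar end is at (312,218). The cups show at the bottom left. Next I'll compute the holder's position and the wrist camera mount.

```bash
python3 - <<'E'
from h import *
from scipy.spatial.transform import Rotation as Ro
np.set_printoptions(precision=4,suppress=True)
s=ctrl.camera_model("scene");d=ctrl.camera_model("side")
print("scene corners near-left, near-right, far-right")
for p in ((317,203),(332,210.5),(378,171)): print(onz(s,p,.012))
for p in ((295,177),(321,176),(332,220),(304,222)): print(onz(d,p,.012))
# far cup rim centre, tri
print("farcup",tri([s,d],[(305+297/5,140+70/5),(275+168/5,155+50/5)]))
print("far screw",tri([s,d],[(305+273/5,140+147/5),(275+172/5,155+142/5)]))
w=ctrl.camera_model("wrist");o=ctrl.get_obs()
Rt=Ro.from_euler('xyz',o['orientation'],degrees=True).as_matrix()
c=-w["R"].T@w["t"]; print("cam in tool",Rt.T@(c-o['tool_pos']),"\naxes",Rt.T@w["R"].T, w["intrinsics"])
E
```

```text
scene corners near-left, near-right, far-right
[ 0.5289 -0.0678  0.012 ]
[ 0.603  -0.0648  0.012 ]
[0.6659 0.228  0.012 ]
[0.5451 0.26   0.012 ]
[0.6607 0.2343 0.012 ]
[ 0.6088 -0.067   0.012 ]
[ 0.4978 -0.0467  0.012 ]
farcup [0.5944 0.2131 0.099 ]
far screw [0.592  0.1878 0.0165]
cam in tool [ 0.0674  0.0005 -0.1579] 
axes [[ 0.0007 -0.9677 -0.2521]
 [ 1.      0.0008 -0.0001]
 [ 0.0002 -0.2521  0.9677]] [[347.1696   0.     325.9671]
 [  0.     347.1696 202.7029]
 [  0.       0.       1.    ]]
```

{"fn": "step_arm", "kwargs": {
  "rows": [
    [0, [18, -30, 4], [0, 0, -0.07]],
    [0, [36, -60, 8], [0, 0, -0.14]],
    [0, [54, -90, 12], [0, 0, -0.21]],
    [0, [72, -120, 16], [0, 0, -0.28]],
    [0, [90, -150, 20], [0, 0, -0.35]]
  ]
}}

```text
clock: 0.52
tool_pos: [0.3154, 0.4847, 0.2463]
orientation: [180.0, -0.0, -39.7]
force: [0.9, -0.4, 0.3]
opening: 0.0878
gripper_force: 0.0
```

{"fn": "step_arm", "kwargs": {
  "rows": [
    [0, [18, -30, 4], [0, 0, -0.07]],
    [0, [36, -60, 8], [0, 0, -0.14]],
    [0, [54, -90, 12], [0, 0, -0.21]],
    [0, [72, -120, 16], [0, 0, -0.28]],
    [0, [90, -150, 20], [0, 0, -0.35]]
  ]
}}

```text
clock: 0.93
tool_pos: [0.4054, 0.3346, 0.2666]
orientation: [180.0, 0.0, -59.8]
force: [0.2, 0.7, -0.7]
opening: 0.088
gripper_force: 0.0
```

{"fn": "step_arm", "kwargs": {
  "rows": [
    [0, [18, -30, 4], [0, 0, -0.07]],
    [0, [36, -60, 8], [0, 0, -0.14]],
    [0, [54, -90, 12], [0, 0, -0.21]],
    [0, [72, -120, 16], [0, 0, -0.28]],
    [0, [90, -150, 20], [0, 0, -0.35]]
  ]
}}

```text
clock: 1.35
tool_pos: [0.4953, 0.1847, 0.2867]
orientation: [180.0, 0.0, -79.8]
force: [1.0, 0.3, -0.0]
opening: 0.088
gripper_force: 0.0
```

{"fn": "step_arm", "kwargs": {
  "rows": [
    [0, [15, -30, 0], [0, 0, -0.07]],
    [0, [30, -60, 0], [0, 0, -0.14]],
    [0, [45, -90, 0], [0, 0, -0.21]],
    [0, [60, -120, 0], [0, 0, -0.28]],
    [0, [75, -141, 0], [0, 0, -0.33]]
  ]
}}

```text
clock: 1.77
tool_pos: [0.5701, 0.043, 0.2864]
orientation: [180.0, -0.0, -98.8]
force: [0.5, 0.3, -0.6]
opening: 0.0876
gripper_force: 0.0
```

```bash
python3 - <<'E'
from h import *
m=ctrl.camera_model("wrist");i=ctrl.snapshot("wrist")[:,:,::-1];np.savez("w1.npz",**m);cv2.imwrite("pics/w1.png",i)
cv2.imwrite("pics/w1b.png",cv2.resize(i,(800,500),interpolation=cv2.INTER_CUBIC))
o=ctrl.get_obs();print(o["clock"],o["tool_pos"],o["orientation"],o["joint_pos"])
E
```

```text
1.8167 [0.57207693 0.04082931 0.28589336] [ 1.79969088e+02 -1.01083933e-01 -9.90199933e+01] [ 2.36673227e+01  9.13805823e+00 -7.02586310e+00  7.11665863e-02
 -7.39166977e+01 -3.27071070e+01]
```

View pics/w1b.png

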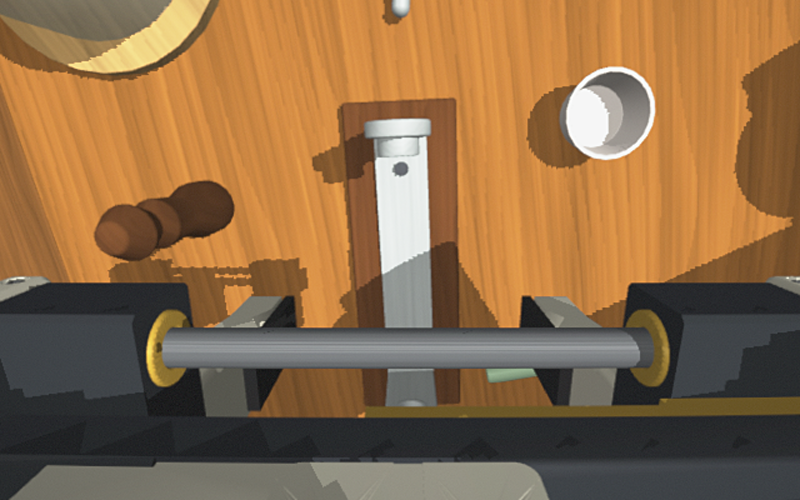

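The wrist view shows the base's near corners at 800-px (342,104) and (455,99), and its far corners at (364,404) and (460,402). The near upright and cup are at (398,130–155), and the screw is at (400,169). The stub tip of spindle A is at (400,8).

```bash
python3 - <<'E'
from h import *
np.set_printoptions(precision=4,suppress=True)
m=dict(np.load("w1.npz"))
P=[onz(m,np.array(p)/1.25,.012) for p in ((342,104),(455,99),(460,402),(364,404))]
print(*P,sep="\n")
d=P[2]-P[1];print("len",np.linalg.norm(d),np.linalg.norm(P[3]-P[0]),"w",np.linalg.norm(P[1]-P[0]),np.linalg.norm(P[2]-P[3]),"ang",np.degrees(np.arctan2(d[1],d[0])),np.degrees(np.arctan2(*(P[3]-P[0])[1::-1])),np.degrees(np.arctan2(*(P[1]-P[0])[1::-1]))+90)
C=np.mean(P,0);print("C",C)
print("near cup rim bottom edge of cup, z .105 ->",onz(m,np.array((398,155))/1.25,.105),"rim top z.121",onz(m,np.array((398,138))/1.25,.121),"upright top .13",onz(m,np.array((398,121))/1.25,.13))
print("stubtip",onz(m,np.array((400,12))/1.25,.02))
u=np.array([np.cos(np.radians(80.8)),np.sin(np.radians(80.8)),0])
for off in (-.015,0,.015):
    for s,z in ((-.110,.105),(-.124,.105),(-.136,.13),(-.124,.13)): print(off,s,proj(m,[C*[1,1,0]+u*(s+off)+[0,0,z]])*1.25)
E
```

```text
[ 0.6157 -0.0668  0.012 ]
[ 0.5093 -0.055   0.012 ]
[0.5443 0.2685 0.012 ]
[0.6524 0.2545 0.012 ]
len 0.3253583598208087 0.32340924804951077 w 0.10703987837549248 0.10901481549818898 ang 83.82945985487062 83.48384346272898 263.63315996874064
C [0.5804 0.1003 0.012 ]
near cup rim bottom edge of cup, z .105 -> [ 0.5682 -0.0147  0.105 ] rim top z.121 [ 0.5659 -0.027   0.121 ] upright top .13 [ 0.5639 -0.0382  0.13  ]
stubtip [ 0.5491 -0.1348  0.02  ]
-0.015 -0.11 [[406.4142 142.1691]]
-0.015 -0.124 [[406.5471 122.9818]]
-0.015 -0.136 [[406.5844 103.4756]]
-0.015 -0.124 [[406.4597 121.5986]]
0 -0.11 [[406.2749 162.3063]]
0 -0.124 [[406.4048 143.525 ]]
0 -0.136 [[406.4288 126.0775]]
0 -0.124 [[406.3071 143.7885]]
0.015 -0.11 [[406.1387 182.0159]]
0.015 -0.124 [[406.2657 163.6335]]
0.015 -0.136 [[406.277  148.1654]]
0.015 -0.124 [[406.1583 165.4719]]
```

{"fn": "step_arm", "kwargs": {
  "rows": [
    [0, [-5, -40, -6], [0, 0, -0.02]],
    [0, [-10, -80, -12], [0, 0, -0.04]],
    [0, [-15, -120, -18], [0, 0, -0.06]],
    [0, [-20, -160, -24], [0, 0, -0.08]],
    [0, [-25, -200, -36], [0, 0, -0.08]]
  ]
}}

```text
clock: 2.23
tool_pos: [0.5449, -0.156, 0.2512]
orientation: [-179.9, 0.0, -103.2]
force: [1.4, 0.1, -0.4]
opening: 0.0878
gripper_force: 0.0
```

{"fn": "step_arm", "kwargs": {
  "rows": [
    [0, [-5, -30, 0], [0, 0, 0]],
    [0, [-5, -40, 0], [0, 0, 0]],
    [0, [-5, -40, 0], [0, 0, 0]],
    [0, [-5, -40, 0], [0, 0, 0]],
    [0, [-5, -40, 0], [0, 0, 0]]
  ]
}}

```text
clock: 2.65
tool_pos: [0.5401, -0.1936, 0.2506]
orientation: [180.0, 0.0, -103.1]
force: [0.2, 0.5, 0.4]
opening: 0.0874
gripper_force: 0.0
```

```bash
python3 - <<'E'
from h import *
m=ctrl.camera_model("wrist");i=ctrl.snapshot("wrist")[:,:,::-1];np.savez("w2.npz",**m);cv2.imwrite("pics/w2.png",i)
cv2.imwrite("pics/w2b.png",cv2.resize(i,(800,500),interpolation=cv2.INTER_CUBIC))
o=ctrl.get_obs();print(o["clock"],o["tool_pos"],o["orientation"],o["joint_pos"])
E
```

```text
2.7 [ 0.54024927 -0.19331793  0.25071871] [-1.79995927e+02  1.34406841e-02 -1.03068454e+02] [-1.69426242e-01  1.01921617e+01 -1.02748549e+01 -1.30144211e-02
 -6.95260134e+01 -1.28944769e+01]
```

View pics/w2b.png

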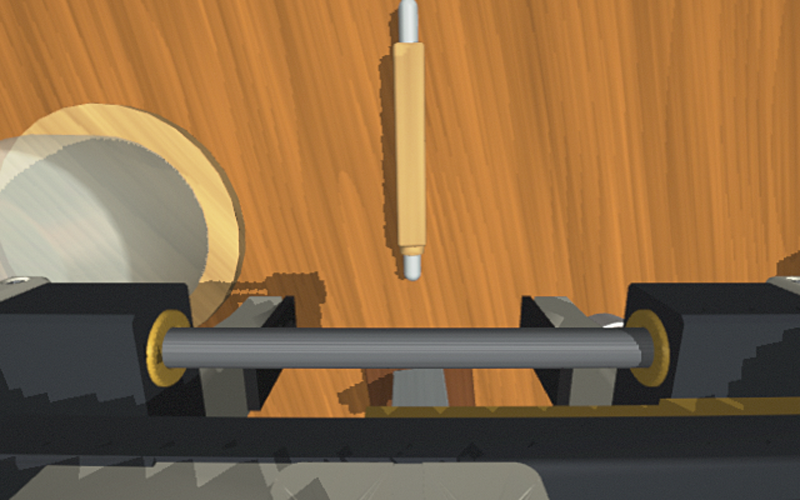

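The whole spindle is visible. The bare pin points up (−y) with its tip at (408,0). The bar runs from (409,43) to (412,246), and the collar and stub tip are at (412,250–279).

```bash
python3 - <<'E'
from h import *
np.set_printoptions(precision=4,suppress=True)
m=dict(np.load("w2.npz"))
q=lambda p,z:onz(m,np.array(p)/1.25,z)
a=q((409.3,43),.026);b=q((412.3,246),.026);t=q((412,280),.013);p=q((408,-1),.013)
print(a,b,"mid",(a+b)/2,"L",np.linalg.norm(a-b),"ang",np.degrees(np.arctan2(*(b-a)[1::-1])))
print(t,p,(t+p)/2,np.linalg.norm(t-p),np.degrees(np.arctan2(*(t-p)[1::-1])))
E
```

```text
[ 0.5057 -0.3344  0.026 ] [ 0.5413 -0.1684  0.026 ] mid [ 0.5235 -0.2514  0.026 ] L 0.1697837582543714 ang 77.91051643524366
[ 0.5496 -0.1326  0.013 ] [ 0.4986 -0.3699  0.013 ] [ 0.5241 -0.2513  0.013 ] 0.24264806160834496 77.85506367886354
```

{"fn": "step_arm", "kwargs": {
  "rows": [
    [0, [-8, -29, -33], [0, 0, 0.017]],
    [0, [-16, -58, -70], [0, 0, 0.017]],
    [0, [-16, -58, -110], [0, 0, 0.017]],
    [0, [-16, -58, -150], [0, 0, 0.017]],
    [0, [-16, -58, -190], [0, 0, 0.017]]
  ]
}}

```text
clock: 3.12
tool_pos: [0.5244, -0.2517, 0.062]
orientation: [-179.9, 0.0, -102.1]
force: [0.8, -0.5, -1.7]
opening: 0.0877
gripper_force: 0.0
```

{"fn": "step_arm", "kwargs": {
  "rows": [
    [0, [0, 0, -25], [0, 0, 0]],
    [0, [0, 0, -45], [0, 0, 0]],
    [0, [0, 0, -57], [0, 0, 0]],
    [0, [0, 0, -57], [0, 0, 0]],
    [0, [0, 0, -57], [0, 0, 0]]
  ]
}}

```text
clock: 3.53
tool_pos: [0.5243, -0.2513, 0.0057]
orientation: [179.9, -0.0, -102.0]
force: [-0.1, -0.1, -0.4]
opening: 0.088
gripper_force: 0.0
```

{"fn": "step_arm", "kwargs": {
  "rows": [
    [1, [0, 0, 0], [0, 0, 0]],
    [1, [0, 0, 0], [0, 0, 0]],
    [1, [0, 0, 0], [0, 0, 0]],
    [1, [0, 0, 0], [0, 0, 0]],
    [1, [0, 0, 0], [0, 0, 0]]
  ]
}}

```text
clock: 3.95
tool_pos: [0.5244, -0.2523, 0.0067]
orientation: [-179.9, 0.0, -102.1]
force: [0.1, 0.3, 0.5]
opening: 0.0597
gripper_force: 0.0
```

{"fn": "step_arm", "kwargs": {
  "rows": [
    [1, [0, 0, 0], [0, 0, 0]],
    [1, [0, 0, 0], [0, 0, 0]],
    [1, [0, 0, 0], [0, 0, 0]],
    [1, [0, 0, 0], [0, 0, 0]],
    [1, [0, 0, 0], [0, 0, 0]]
  ]
}}

```text
clock: 4.37
tool_pos: [0.524, -0.2523, 0.0059]
orientation: [180.0, -0.0, -102.1]
force: [1.3, -0.2, -0.7]
opening: 0.0263
gripper_force: 1.1
```

{"fn": "step_arm", "kwargs": {
  "rows": [
    [0.5, [0, 0, 0], [0, 0, 0]],
    [0.5, [0, 0, 0], [0, 0, 0]],
    [0.5, [0, 0, -3], [0, 0, 0]],
    [0.5, [0, 0, -3], [0, 0, 0]],
    [1, [0, 0, -3], [0, 0, 0]]
  ]
}}

```text
clock: 4.78
tool_pos: [0.5238, -0.2522, 0.0026]
orientation: [180.0, -0.0, -102.2]
force: [-0.5, -0.4, -0.3]
opening: 0.0404
gripper_force: 0.0
```

{"fn": "step_arm", "kwargs": {
  "rows": [
    [1, [0, 0, 0], [0, 0, 0]],
    [1, [0, 0, 0], [0, 0, 0]],
    [1, [0, 0, 0], [0, 0, 0]],
    [1, [0, 0, 0], [0, 0, 0]],
    [1, [0, 0, 0], [0, 0, 0]]
  ]
}}

```text
clock: 5.2
tool_pos: [0.5241, -0.2523, 0.003]
orientation: [-180.0, 0.0, -102.1]
force: [0.3, 0.4, 0.7]
opening: 0.0257
gripper_force: 30.0
```

{"fn": "step_arm", "kwargs": {
  "rows": [
    [1, [0, 0, 0], [0, 0, 0]],
    [1, [0, 0, 0], [0, 0, 0]],
    [1, [0, 0, 0], [0, 0, 0]],
    [1, [0, 0, 0], [0, 0, 0]],
    [1, [0, 0, 0], [0, 0, 0]]
  ]
}}

```text
clock: 5.62
tool_pos: [0.5241, -0.2523, 0.0029]
orientation: [-180.0, -0.0, -102.1]
force: [0.2, -0.5, -0.1]
opening: 0.0258
gripper_force: 30.0
```

{"fn": "step_arm", "kwargs": {
  "rows": [
    [1, [0, 0, 25], [0, 0, 0]],
    [1, [0, 0, 65], [0, 0, 0]],
    [1, [0, 0, 105], [0, 0, 0]],
    [1, [0, 0, 145], [0, 0, 0]],
    [1, [0, 0, 185], [0, 0, 0]]
  ]
}}

```text
clock: 6.03
tool_pos: [0.5233, -0.252, 0.1897]
orientation: [180.0, 0.0, -102.2]
force: [1.2, 0.1, -1.8]
opening: 0.0255
gripper_force: 30.0
```

{"fn": "step_arm", "kwargs": {
  "rows": [
    [1, [4, 25, 15], [0, 0, 0.02]],
    [1, [10, 62, 15], [0, 0, 0.04]],
    [1, [16, 100, 15], [0, 0, 0.06]],
    [1, [22, 140, 15], [0, 0, 0.08]],
    [1, [28, 180, 15], [0, 0, 0.1]]
  ]
}}

```text
clock: 6.45
tool_pos: [0.5515, -0.0707, 0.203]
orientation: [180.0, 0.0, -96.4]
force: [0.7, 0.5, -1.9]
opening: 0.0255
gripper_force: 30.0
```

{"fn": "step_arm", "kwargs": {
  "rows": [
    [1, [6, 40, 0], [0.042, -0.005, 0]],
    [1, [12, 80, 0], [0.084, -0.01, 0]],
    [1, [18, 120, 0], [0.126, -0.014, 0]],
    [1, [24, 155, 0], [0.168, -0.019, 0]],
    [1, [29, 182, 0], [0.208, -0.023, 0]]
  ]
}}

```text
clock: 6.87
tool_pos: [0.5808, 0.1127, 0.2028]
orientation: [179.9, 12.1, -96.3]
force: [0.8, 0.0, -1.4]
opening: 0.0254
gripper_force: 30.0
```

```bash
cat > look.py <<'E'
import sys
from h import *
np.set_printoptions(precision=4,suppress=True)
n=sys.argv[1]
m=ctrl.camera_model("wrist");o=ctrl.get_obs();i=ctrl.snapshot("wrist")[:,:,::-1];np.savez(n+".npz",T=o["tool_pos"],E=o["orientation"],**m)
s=ctrl.snapshot("side")[:,:,::-1]; cv2.imwrite(f"pics/{n}_side.png",s)
a=cv2.resize(i[0:300,200:440],None,fx=2,fy=2,interpolation=cv2.INTER_CUBIC)
x,y,w,h=260,100,100,187
b=cv2.resize(s[y:y+h,x:x+w],(320,600),interpolation=cv2.INTER_CUBIC)
cv2.imwrite(f"pics/{n}.png",np.hstack([a,b]))
print(o["clock"],o["tool_pos"],o["orientation"],o["force"])
E
python3 look.py w3
```

```text
6.8667 [0.5808 0.1127 0.2028] [179.9448  12.1279 -96.3445] [ 0.7548  0.0166 -1.4216]
```

View pics/w3.png

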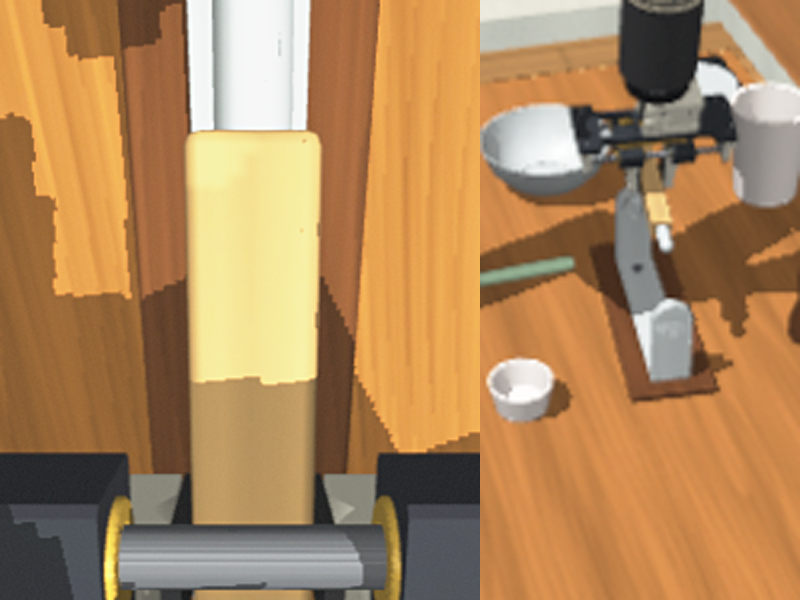

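{"fn": "step_arm", "kwargs": {
  "rows": [
    [1, [0, 0, -25], [0, 0, 0]],
    [1, [0, 0, -50], [0, 0, 0]],
    [1, [0, 0, -70], [0, 0, 0]],
    [1, [0, 0, -82], [0, 0, 0]],
    [1, [0, 0, -82], [0, 0, 0]]
  ]
}}

```text
clock: 7.38
tool_pos: [0.579, 0.1088, 0.1178]
orientation: [179.7, 11.9, -96.5]
force: [-0.5, 0.6, -0.7]
opening: 0.026
gripper_force: 30.0
```

```bash
python3 - <<'E'
from h import *
o=ctrl.get_obs();print(o["clock"],o["tool_pos"],o["orientation"],o["force"],o["moment"])
a=ctrl.snapshot("scene")[:,:,::-1];b=ctrl.snapshot("side")[:,:,::-1]
cv2.imwrite("pics/s4.png",a);cv2.imwrite("pics/d4.png",b)
f=lambda i,x,y,w,h:cv2.resize(i[y:y+h,x:x+w],(400,600),interpolation=cv2.INTER_CUBIC)
cv2.imwrite("pics/p4.png",np.hstack([f(a,315,130,60,90),f(b,285,140,60,90)]))
E
```

```text
7.3833 [0.57898731 0.10881584 0.11782715] [179.67239364  11.85454984 -96.51648226] [-0.48118706  0.64493472 -0.74840477] [-0.75056555  0.10716135  0.02665929]
```

View pics/p4.png

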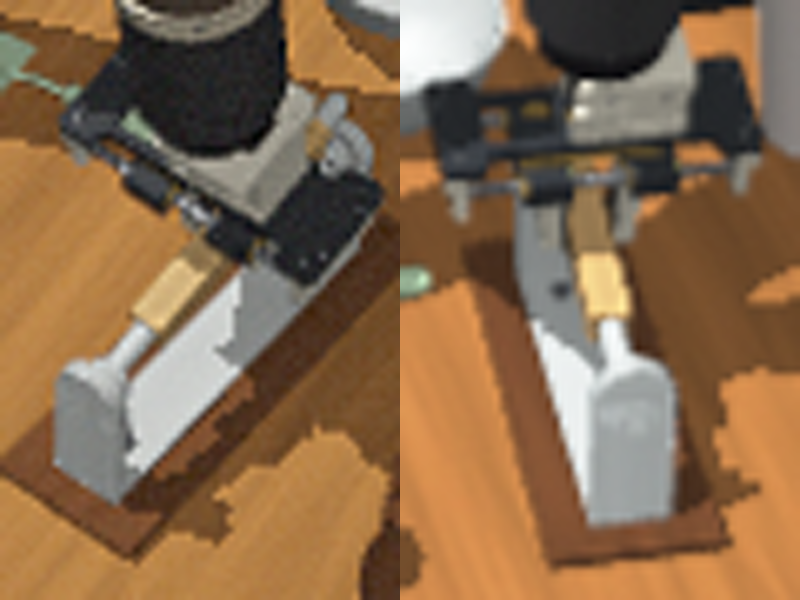

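The scene crop shows the sprung pin reaching the near cup's rim, at scene crop (115,355). I'll hold still to let it settle and read it again.

{"fn": "step_arm", "kwargs": {
  "rows": [
    [1, [0, 0, 0], [0, 0, 0]],
    [1, [0, 0, 0], [0, 0, 0]],
    [1, [0, 0, 0], [0, 0, 0]],
    [1, [0, 0, 0], [0, 0, 0]],
    [1, [0, 0, 0], [0, 0, 0]]
  ]
}}

```text
clock: 7.9
tool_pos: [0.5813, 0.1098, 0.1216]
orientation: [-180.0, 12.0, -96.4]
force: [-0.4, -0.3, -1.5]
opening: 0.0259
gripper_force: 30.0
```

```bash
cat > st.py <<'E'
from h import *
from scipy.spatial.transform import Rotation as Ro
np.set_printoptions(precision=4,suppress=True)
a=np.radians(83.65);u=np.array([np.cos(a),np.sin(a),0]);n=np.array([u[1],-u[0],0]);C=np.array([.580,.100,0])
o=ctrl.get_obs();T=o["tool_pos"];R=Ro.from_euler('xyz',o["orientation"],degrees=True).as_matrix()
mid=T+R@[-.0009,0,-.010]; tip=mid+R@[.122,0,0]; stub=mid-R@[.122,0,0]
h=lambda p:np.array([(p-C)@u,(p-C)@n,p[2]-.105])*1000
F=o["force"];print("t",o["clock"],"T",T,o["orientation"],"\ntip(s,n,z)mm",h(tip),"stub",h(stub),"\nF along u,n,z",F@u,F@n,F[2],"M",o["moment"]@u,o["moment"]@n,o["moment"][2])
E
python3 st.py
```

```text
t 7.9 T [0.5813 0.1098 0.1216] [-179.9727   12.0125  -96.4084] 
tip(s,n,z)mm [-110.6424    0.0337    1.1276] stub [128.0144   0.2768  51.9101] 
F along u,n,z -0.34465965934303616 -0.3581825925189481 -1.4778785462574044 M -0.00667045602180467 -0.766295711550508 0.015002004332773898
```

{"fn": "step_arm", "kwargs": {
  "rows": [
    [1, [-0.2, -2, -1], [0, 0, 0]],
    [1, [-0.4, -4, -1], [0, 0, 0]],
    [1, [-0.7, -6, -1], [0, 0, 0]],
    [1, [-0.9, -8, -1], [0, 0, 0]],
    [1, [-0.9, -8, -1], [0, 0, 0]]
  ]
}}

```text
clock: 8.32
tool_pos: [0.5801, 0.1013, 0.1199]
orientation: [180.0, 12.0, -96.4]
force: [-0.1, -0.8, -1.6]
opening: 0.0257
gripper_force: 30.0
```

{"fn": "step_arm", "kwargs": {
  "rows": [
    [1, [-0.2, -1.5, 0], [0, 0, 0]],
    [1, [-0.3, -3, 0], [0, 0, 0]],
    [1, [-0.5, -4.5, 0], [0, 0, 0]],
    [1, [-0.6, -5, 0], [0, 0, 0]],
    [1, [-0.6, -5, 0], [0, 0, 0]]
  ]
}}

```text
clock: 8.73
tool_pos: [0.5795, 0.0966, 0.12]
orientation: [180.0, 12.0, -96.4]
force: [0.1, 1.2, -0.3]
opening: 0.0261
gripper_force: 30.0
```

```bash
python3 st.py
```

```text
t 8.7333 T [0.5795 0.0966 0.12  ] [179.9778  11.9907 -96.4307] 
tip(s,n,z)mm [-123.9645   -0.2553   -0.4181] stub [114.7116   0.081   50.2735] 
F along u,n,z 1.2491597320374561 -0.023773096555989286 -0.2937579390300584 M 0.015575382852922239 -0.7190741817387682 -0.020456940506563895
```

{"fn": "step_arm", "kwargs": {
  "rows": [
    [1, [-0.1, -1, 0], [0, 0, 0]],
    [1, [-0.2, -2, 0], [0, 0, 0]],
    [1, [-0.3, -3, 0], [0, 0, 0]],
    [1, [-0.3, -3, 0], [0, 0, 0]],
    [1, [-0.3, -3, 0], [0, 0, 0]]
  ]
}}

```text
clock: 9.15
tool_pos: [0.5794, 0.0942, 0.12]
orientation: [180.0, 12.0, -96.4]
force: [0.3, 4.5, -1.4]
opening: 0.0253
gripper_force: 30.0
```

{"fn": "step_arm", "kwargs": {
  "rows": [
    [1, [-0.1, -1, 0], [0, 0, 0]],
    [1, [-0.2, -2, 0], [0, 0, 0]],
    [1, [-0.3, -3, 0], [0, 0, 0]],
    [1, [-0.3, -3, 0], [0, 0, 0]],
    [1, [-0.3, -3, 0], [0, 0, 0]]
  ]
}}

```text
clock: 9.57
tool_pos: [0.5791, 0.0915, 0.1199]
orientation: [180.0, 12.1, -96.4]
force: [0.5, 6.1, -3.7]
opening: 0.0257
gripper_force: 30.0
```

```bash
python3 st.py
```

```text
t 9.5667 T [0.5791 0.0915 0.1199] [179.9933  12.0547 -96.4224] 
tip(s,n,z)mm [-129.0242   -0.1345   -0.5902] stub [109.5951   0.1672  50.3681] 
F along u,n,z 6.069968338850811 -0.2062377821557572 -3.6903687792679274 M 0.054672439589088705 1.8117142674632927 -0.06719577396298691
```

```bash
cat >> st.py <<'E'
import sys
def plan(th,c,tz=0.,fl=-124.5):
    t=np.radians(th);ax=np.cos(t)*u+np.sin(t)*np.array([0,0,1]);up=-np.sin(t)*u+np.cos(t)*np.array([0,0,1])
    tip=C+u*fl/1000+np.array([0,0,.105+tz/1000]);mid=tip+(.122-c/1000)*ax
    Tn=mid-.0009*ax-.010*up; return (Tn-T)*1000
th0=np.degrees(np.arcsin(-R[2,0]))
print("tilt",th0,"c from F",(abs(F@u)-3)/.7)
for q in sys.argv[1:]:
    th,c=map(float,q.split(","));print(q,plan(th,c),"rot",np.radians(th-th0)*n)
E
python3 st.py 8,10 8,15.5 4,15.5 0,15.5
```

```text
t 9.5667 T [0.5791 0.0915 0.1199] [179.9933  12.0547 -96.4224] 
tip(s,n,z)mm [-129.0242   -0.1345   -0.5902] stub [109.5951   0.1672  50.3681] 
F along u,n,z 6.069968338850811 -0.2062377821557572 -3.6903687792679274 M 0.054672439589088705 1.8117142674632927 -0.06719577396298691
tilt 12.054682819902004 c from F 4.385669055501158
8,10 [-0.5235 -4.5533 -9.3621] rot [-0.0703  0.0078 -0.    ]
8,15.5 [ -1.1259  -9.9663 -10.1275] rot [-0.0703  0.0078 -0.    ]
4,15.5 [ -1.1174  -9.8905 -17.5309] rot [-0.1397  0.0155 -0.    ]
0,15.5 [ -1.1661 -10.3281 -24.9215] rot [-0.2091  0.0233 -0.    ]
```

{"fn": "step_arm", "kwargs": {
  "rows": [
    [1, [-0.1, -1, -2.3], [-0.018, 0.002, 0]],
    [1, [-0.3, -2.2, -4.7], [-0.035, 0.004, 0]],
    [1, [-0.4, -3.5, -7], [-0.053, 0.006, 0]],
    [1, [-0.5, -4.8, -9.3], [-0.07, 0.008, 0]],
    [1, [-0.5, -4.8, -9.3], [-0.07, 0.008, 0]]
  ]
}}

```text
clock: 9.98
tool_pos: [0.5788, 0.0875, 0.1105]
orientation: [-180.0, 8.0, -96.4]
force: [-0.3, 9.7, -0.3]
opening: 0.0258
gripper_force: 30.0
```

```bash
python3 st.py 8,15.5 7,15.5 4,15.5
```

```text
t 9.9833 T [0.5788 0.0875 0.1105] [-179.9895    7.9733  -96.3836] 
tip(s,n,z)mm [-133.898     0.1114   -1.416 ] stub [107.7432   0.2532  32.4294] 
F along u,n,z 9.624714357374696 -1.3953182672437823 -0.2797840502260251 M 0.38972787405851883 2.9904944506547113 -0.03767695692546753
tilt 7.97325910619363 c from F 9.463877653392423
8,15.5 [-0.8418 -5.8974 -0.6845] rot [ 0.0005 -0.0001  0.    ]
7,15.5 [-0.8344 -5.8303 -2.5346] rot [-0.0169  0.0019 -0.    ]
4,15.5 [-0.8334 -5.8216 -8.0879] rot [-0.0689  0.0077 -0.    ]
```

{"fn": "step_arm", "kwargs": {
  "rows": [
    [1, [-0.2, -1.6, -0.2], [0, 0, 0]],
    [1, [-0.4, -3.2, -0.3], [0, 0, 0]],
    [1, [-0.6, -4.8, -0.5], [0, 0, 0]],
    [1, [-0.8, -6.3, -0.7], [0, 0, 0]],
    [1, [-0.8, -6.3, -0.7], [0, 0, 0]]
  ]
}}

```text
clock: 10.4
tool_pos: [0.5784, 0.0818, 0.1103]
orientation: [-179.9, 8.1, -96.4]
force: [-0.4, 13.4, -0.5]
opening: 0.0259
gripper_force: 30.0
```

```bash
python3 st.py 8,16 4,16 0,16
```

```text
t 10.4 T [0.5784 0.0818 0.1103] [-179.9366    8.1285  -96.4217] 
tip(s,n,z)mm [-139.5815    0.2412   -1.9022] stub [101.9669   0.5436  32.598 ] 
F along u,n,z 13.295967214442278 -1.8612893976817926 -0.5415103734399564 M 0.6524956702801966 4.492969654714833 -0.04746063547811734
tilt 8.128548231995078 c from F 14.708524592060398
8,16 [-0.4843 -0.6975 -0.5967] rot [-0.0022  0.0002 -0.    ]
4,16 [-0.4762 -0.6253 -7.9654] rot [-0.0716  0.008  -0.    ]
0,16 [ -0.5251  -1.0641 -15.3211] rot [-0.141   0.0157 -0.    ]
```

{"fn": "step_arm", "kwargs": {
  "rows": [
    [1, [-1, -0.4, -1.8], [-0.018, 0.002, 0]],
    [1, [-1.2, -0.7, -3.8], [-0.035, 0.004, 0]],
    [1, [-1.4, -0.8, -6], [-0.054, 0.006, 0]],
    [1, [-1.4, -0.8, -8], [-0.072, 0.008, 0]],
    [1, [-1.4, -0.8, -8], [-0.072, 0.008, 0]]
  ]
}}

```text
clock: 10.82
tool_pos: [0.5779, 0.0817, 0.1023]
orientation: [-179.8, 3.9, -96.3]
force: [0.3, 12.8, -1.1]
opening: 0.0258
gripper_force: 30.0
```

```bash
python3 st.py 4,16 2,16 0,16
```

```text
t 10.8167 T [0.5779 0.0817 0.1023] [-179.8318    3.9232  -96.3282] 
tip(s,n,z)mm [-139.91     -0.0534   -1.0122] stub [103.5182  -0.1461  15.6821] 
F along u,n,z 12.802734622087378 -1.0847290058205388 -1.1446965199381558 M 0.07348318360616178 4.697164175059692 -0.036384135877089045
tilt 3.9231881911549067 c from F 14.003906602981969
4,16 [ 0.0092 -0.5533  0.0589] rot [ 0.0013 -0.0001  0.    ]
2,16 [-0.0082 -0.7089 -3.6228] rot [-0.0334  0.0037 -0.    ]
0,16 [-0.0397 -0.9921 -7.2969] rot [-0.0681  0.0076 -0.    ]
```

{"fn": "step_arm", "kwargs": {
  "rows": [
    [1, [-0.1, -0.7, 0], [0, 0, 0]],
    [1, [-0.2, -1.4, 0], [0, 0, 0]],
    [1, [-0.2, -1.4, 0], [0, 0, 0]],
    [1, [-0.2, -1.5, -1.8], [-0.017, 0.002, 0]],
    [1, [-0.2, -1.6, -3.6], [-0.034, 0.004, 0]]
  ]
}}

```text
clock: 11.23
tool_pos: [0.578, 0.0799, 0.0991]
orientation: [-179.8, 2.1, -96.4]
force: [0.6, 15.1, -3.1]
opening: 0.0262
gripper_force: 30.0
```

```bash
python3 st.py 2,16.5 0,16.5
```

```text
t 11.2333 T [0.578  0.0799 0.0991] [-179.7997    2.0553  -96.4152] 
tip(s,n,z)mm [-141.547     0.0255   -0.2444] stub [102.2959   0.3029   8.5065] 
F along u,n,z 15.022264137805033 -1.1072758555304631 -3.0804550509056265 M 0.27198104793892125 5.393539062497347 -0.04740686794183041
tilt 2.0553083341906344 c from F 17.17466305400719
2,16.5 [-0.1363  0.5702 -0.4487] rot [-0.001   0.0001 -0.    ]
0,16.5 [-0.1679  0.2867 -4.1053] rot [-0.0357  0.004  -0.    ]
```

{"fn": "step_arm", "kwargs": {
  "rows": [
    [1, [-0.1, 0.5, -1.4], [-0.012, 0.001, 0]],
    [1, [-0.1, 0.5, -2.8], [-0.024, 0.003, 0]],
    [1, [-0.2, 0.5, -4.1], [-0.036, 0.004, 0]],
    [1, [-0.2, 0.5, -4.1], [-0.036, 0.004, 0]],
    [1, [-0.2, 0.5, -4.1], [-0.036, 0.004, 0]]
  ]
}}

```text
clock: 11.65
tool_pos: [0.5779, 0.0808, 0.0949]
orientation: [-179.8, -0.0, -96.3]
force: [0.7, 13.7, -1.6]
opening: 0.0261
gripper_force: 30.0
```

```bash
python3 st.py 0,16 0,12 0,6; python3 - <<'E'
from h import *
a=ctrl.snapshot("scene")[:,:,::-1];b=ctrl.snapshot("side")[:,:,::-1]
f=lambda i,x,y,w,h:cv2.resize(i[y:y+h,x:x+w],(400,600),interpolation=cv2.INTER_CUBIC)
cv2.imwrite("pics/p5.png",np.hstack([f(a,325,130,60,90),f(b,285,140,60,90)]))
E
```

```text
t 11.65 T [0.5779 0.0808 0.0949] [-179.7946   -0.0231  -96.334 ] 
tip(s,n,z)mm [-140.4482    0.0382   -0.0221] stub [103.5518  -0.03    -0.1203] 
F along u,n,z 13.700818141018324 -0.7969904724880339 -1.592221068779214 M 0.2556770857040945 5.178673344592628 -0.06327901225863228
tilt -0.023053882014322548 c from F 15.286883058597606
0,16 [-0.0452 -0.043   0.0707] rot [ 0.0004 -0.      0.    ]
0,12 [0.3972 3.9324 0.0707] rot [ 0.0004 -0.      0.    ]
0,6 [1.0608 9.8956 0.0707] rot [ 0.0004 -0.      0.    ]
```

View pics/p5.png

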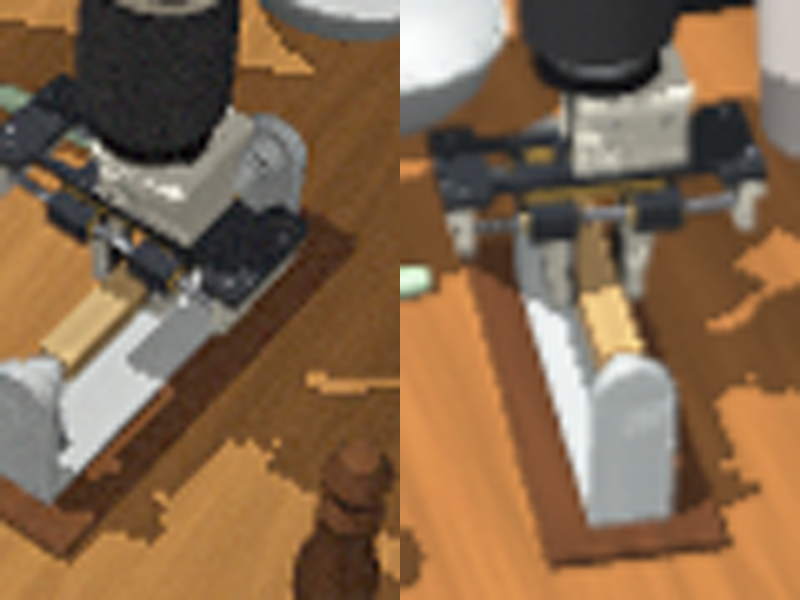

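The spindle is now level between the cups with the spring pressed about 15 mm and the pin in the near cup. Next I'll ease back so the stub enters the far cup.

{"fn": "step_arm", "kwargs": {
  "rows": [
    [1, [0.1, 1, 0], [0, 0, 0]],
    [1, [0.2, 2, 0], [0, 0, 0]],
    [1, [0.3, 3, 0], [0, 0, 0]],
    [1, [0.4, 4, 0], [0, 0, 0]],
    [1, [0.4, 4, 0], [0, 0, 0]]
  ]
}}

```text
clock: 12.17
tool_pos: [0.5782, 0.0842, 0.095]
orientation: [-179.8, -0.0, -96.4]
force: [0.7, 11.6, -1.9]
opening: 0.0258
gripper_force: 30.0
```

```bash
python3 st.py 0,6
```

```text
t 12.1667 T [0.5782 0.0842 0.095 ] [-179.8067   -0.0476  -96.3586] 
tip(s,n,z)mm [-136.9972   -0.0982    0.0894] stub [107.0028  -0.0616  -0.1135] 
F along u,n,z 11.590560350898393 -0.6310348541695103 -1.9122701910913908 M 0.06772542441953022 4.321052323250778 -0.03114825939343466
tilt -0.047631374034699706 c from F 12.27222907271199
0,6 [0.7655 6.4605 0.0112] rot [ 0.0008 -0.0001  0.    ]
```

{"fn": "step_arm", "kwargs": {
  "rows": [
    [1, [0.2, 1.5, 0], [0, 0, 0]],
    [1, [0.3, 3, 0], [0, 0, 0]],
    [1, [0.5, 4.5, 0], [0, 0, 0]],
    [1, [0.6, 5.5, 0], [0, 0, 0]],
    [1, [0.6, 5.5, 0], [0, 0, 0]]
  ]
}}

```text
clock: 12.58
tool_pos: [0.5785, 0.089, 0.0949]
orientation: [-179.8, -0.1, -96.4]
force: [1.4, 7.9, -2.9]
opening: 0.0259
gripper_force: 30.0
```

{"fn": "step_arm", "kwargs": {
  "rows": [
    [1, [0, 0.5, 0], [0, 0, 0]],
    [1, [0.1, 1, 0], [0, 0, 0]],
    [1, [0.2, 1.5, 0], [0, 0, 0]],
    [1, [0.2, 2, 0], [0, 0, 0]],
    [1, [0.2, 2, 0], [0, 0, 0]]
  ]
}}

```text
clock: 13.0
tool_pos: [0.5786, 0.0906, 0.0948]
orientation: [-179.9, -0.1, -96.4]
force: [1.5, 6.4, -1.9]
opening: 0.0258
gripper_force: 30.0
```

```bash
python3 st.py 0,4
```

```text
t 13.0 T [0.5786 0.0906 0.0948] [-179.8565   -0.1351  -96.3579] 
tip(s,n,z)mm [-130.5835   -0.3906    0.1319] stub [113.4158  -0.357   -0.4435] 
F along u,n,z 6.515215195737241 0.7607540446022223 -1.9469681389407316 M -0.36547429327400643 2.7558849782087647 0.1524599613200413
tilt -0.13512322830179982 c from F 5.021735993910345
0,4 [0.5798 2.0559 0.1536] rot [ 0.0023 -0.0003  0.    ]
```

{"fn": "step_arm", "kwargs": {
  "rows": [
    [1, [0, 0.5, 0], [0, 0, 0]],
    [1, [0.1, 1, 0], [0, 0, 0]],
    [1, [0.2, 1.5, 0], [0, 0, 0]],
    [1, [0.2, 1.8, 0], [0, 0, 0]],
    [1, [0.2, 1.8, 0], [0, 0, 0]]
  ]
}}

```text
clock: 13.42
tool_pos: [0.5787, 0.0921, 0.0948]
orientation: [-179.9, -0.2, -96.4]
force: [1.3, 5.6, -1.9]
opening: 0.0258
gripper_force: 30.0
```

```bash
python3 st.py 0,4
```

```text
t 13.4167 T [0.5787 0.0921 0.0948] [-179.8707   -0.1568  -96.3604] 
tip(s,n,z)mm [-129.0684   -0.4818    0.1202] stub [114.9306  -0.4377  -0.5475] 
F along u,n,z 5.739851198822516 0.6703517331970384 -1.9440118604105288 M -0.42165710668971684 2.3216471999522064 0.11432330572216964
tilt -0.15677567060893588 c from F 3.9140731411750225
0,4 [0.5006 0.5442 0.2111] rot [ 0.0027 -0.0003  0.    ]
```

{"fn": "step_arm", "kwargs": {
  "rows": [
    [1, [0, 0.4, 0], [0, 0, 0]],
    [1, [0.1, 0.8, 0], [0, 0, 0]],
    [1, [0.1, 1, 0], [0, 0, 0]],
    [1, [0.1, 1, 0], [0, 0, 0]],
    [1, [0.1, 1, 0], [0, 0, 0]]
  ]
}}

```text
clock: 13.83
tool_pos: [0.5787, 0.0928, 0.0948]
orientation: [-179.9, -0.2, -96.4]
force: [2.2, 4.1, -1.9]
opening: 0.0257
gripper_force: 30.0
```

```bash
python3 st.py 0,4
```

```text
t 13.8333 T [0.5787 0.0928 0.0948] [-179.8841   -0.1784  -96.3643] 
tip(s,n,z)mm [-128.387    -0.5859    0.1549] stub [115.6118  -0.5249  -0.6048] 
F along u,n,z 4.274735984492838 1.7451979468722916 -1.9331148838695962 M -0.7375084895245584 2.0648770493895774 0.1584211666067235
tilt -0.17839283239781709 c from F 1.8210514064183403
0,4 [ 0.5231 -0.14    0.2221] rot [ 0.0031 -0.0003  0.    ]
```

Force is dropping below the spring's 5.8 N at a nominal 3.9 mm, so the stub is on the far cup's floor. I'll release and retreat upward.

{"fn": "step_arm", "kwargs": {
  "rows": [
    [0.6, [0, 0, 0], [0, 0, 0]],
    [0.3, [0, 0, 0], [0, 0, 0]],
    [0, [0, 0, 0], [0, 0, 0]],
    [0, [0, 0, 0], [0, 0, 0]],
    [0, [0, 0, 0], [0, 0, 0]]
  ]
}}

```text
clock: 14.25
tool_pos: [0.5772, 0.0917, 0.0942]
orientation: [180.0, -0.3, -96.4]
force: [0.1, 0.0, 0.2]
opening: 0.053
gripper_force: 0.0
```

{"fn": "step_arm", "kwargs": {
  "rows": [
    [0, [0, 0, 0], [0, 0, 0]],
    [0, [0, 0, 0], [0, 0, 0]],
    [0, [0, 0, 0], [0, 0, 0]],
    [0, [0, 0, 15], [0, 0, 0]],
    [0, [0, 0, 30], [0, 0, 0]]
  ]
}}

```text
clock: 14.67
tool_pos: [0.5766, 0.0917, 0.1237]
orientation: [179.8, -0.3, -96.4]
force: [1.0, 0.4, 0.7]
opening: 0.0849
gripper_force: 0.0
```

{"fn": "step_arm", "kwargs": {
  "rows": [
    [0, [0, 0, 30], [0, 0, 0]],
    [0, [0, 20, 60], [0, 0, 0]],
    [0, [0, 45, 95], [0, 0, 0]],
    [0, [0, 70, 125], [0, 0, 0]],
    [0, [0, 90, 150], [0, 0, 0]]
  ]
}}

```text
clock: 15.08
tool_pos: [0.5777, 0.1834, 0.2773]
orientation: [-179.9, -0.2, -96.4]
force: [1.4, 0.5, 0.1]
opening: 0.0882
gripper_force: 0.0
```

```bash
python3 - <<'E'
from h import *
a=ctrl.snapshot("scene")[:,:,::-1];b=ctrl.snapshot("wrist")[:,:,::-1]
f=lambda i,x,y,w,h:cv2.resize(i[y:y+h,x:x+w],(400,600),interpolation=cv2.INTER_CUBIC)
cv2.imwrite("pics/p6.png",np.hstack([f(a,315,130,60,90),f(b,200,0,240,360)]))
E
```

```text
(no output)
```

View pics/p6.png

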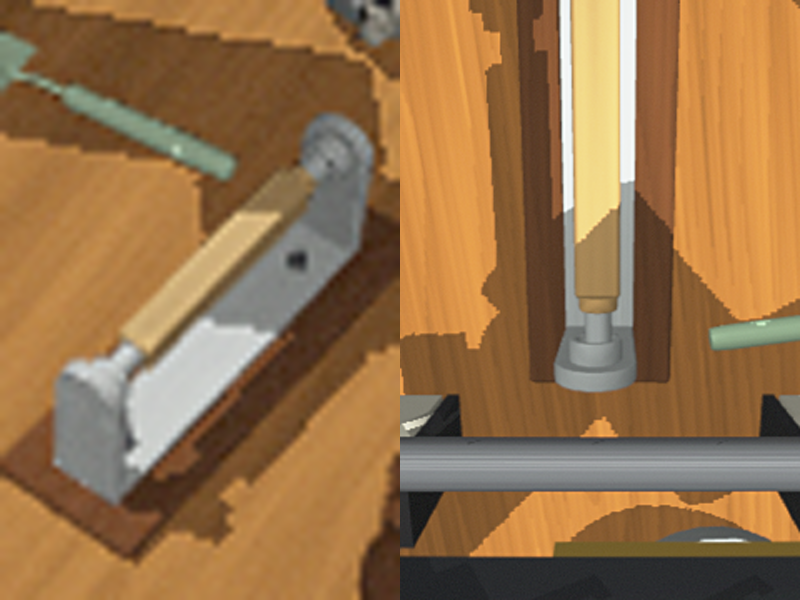

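The spindle hangs level. Its pin is in the near cup at scene crop (110,355), and its collared stub is in the far cup at wrist crop (597,345). The gripper is clear of everything, so I'm handing in.

```bash
python3 -c "
from plant import ctrl
print(ctrl.close_job())"
```

```text
the job is handed in; nothing more can be done
None
```

The spindle is back in the holder with both tips in their cups, and the arm was clear of everything when I handed the job in at about 15 s; the judge's result was not shown.

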